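# Hold the sprung shoe of a lab pump open for a new tube

## Task

Get the peristaltic pump ready for a new tube: pull the clear guard straight up off its two spring catches and stand it, right way up and without dropping it, flat in the shallow steel tray. Then pull the spring-loaded pressure shoe back from the rotor by its black grip until its front edge lies on the line engraved across the deck, and keep it there: you finish still holding it on the line, because it springs shut when let go. Leave the bottle, the beaker and the parts box alone.

Things in the scene. Friction and masses are not known exactly. Their poses are not given: they have to be found in the camera images.
- pump: Bench peristaltic pump, fixed: white case 260 (x) x 190 (y) mm, steel deck on top 85 mm above the bench. Origin: centre of the underside; x points from its front (shoe side) to its back, z up. On the deck: the rotor at x = +55 mm (68 mm wide, 31 mm high), the shoe in front of it, which slides along the pump's x; spring barrels, catch blocks and other small parts stay below 24 mm above the deck.
- guard: Loose clear plastic guard, open below, 140 (x) x 108 (y) x 70 mm, grey grip rib on top (98 mm in all), 0.10 to 0.19 kg. Origin: centre of its underside. At the start it stands on the deck over rotor and shoe, at pump x = +30 mm, axes as the pump's. Two sprung noses snap over beads on its y sides and give way to a straight upward pull of 8 to 15 N; raise it 75 mm to clear the shoe's grip.
- guard_grip (a point): Centre of the guard's grip rib, 84 mm above the guard's underside. The rib is 12 mm thick along the guard's x, 70 mm long along its y, 28 mm high, standing up from the guard's top.
- shoe: Pressure shoe of the pump, an aluminium block 90 mm wide and 30 mm high on a slide, with a white curved face towards the rotor and an upright black grip on top. Origin: middle of its front lower edge, on the deck; axes as the pump's. Under the guard at the start.
- shoe_slide (a joint): How far the shoe is pulled out, m: 0 = sprung against the rotor (start), grows as it moves along the pump's -x, 0.025 = front edge on the engraved line, 0.034 = end stop. The spring pulls it back to 0 with 3 N at the start, 8 N at the line, 10 N at the stop.
- shoe_grip (a point): Centre of the shoe's black grip, 47 mm above the deck (132 mm above the bench), 15 mm behind the shoe's front edge. The grip is 12 mm thick along the pump's x and 44 mm long along its y; it stands from 30 to 62 mm above the deck, with nothing beside it above 31 mm once the guard is off.
- shoe_edge (a point): Middle of the shoe's front lower edge, the edge that has to come onto the line.
- load_line (a point): Middle of the engraved line on the pump's deck: a 2 mm wide dark line across the pump (along its y), 25 mm in front of the shoe's front edge at the start.
- tray_in (a point): Centre of the inner floor of the fixed shallow steel tray, 240 (x) x 180 (y) x 16 mm outside, 4 mm walls, floor 4 mm above the bench, rim 12 mm above the floor; axes as the tray's. Tray and pump stand side by side, either one on the left.
- bottle: Bystander: empty glass bottle with blue cap, 86 mm across, 180 mm tall, out at the left, beyond the beaker or box. Origin: centre of its underside.
- beaker: Bystander: glass beaker, 72 mm across, 95 mm tall, out at one side. Origin: centre of its underside.
- partsbox: Bystander: open white plastic box in two compartments, 100 x 75 x 40 mm, out at the other side. Origin: centre of its underside.

How it is judged:
By the outcome, as a careful person would: the job done as asked, in the order asked, and still so for the second after the job is handed in, while the arm keeps its last pose, push and grip.
It also fails if it takes over 58 s, if anything falls off the work surface, if the arm or the gripper's body presses on something with over 40 N, if the wrist force passes 120 N, or if a joint passes its speed limit or range.

## Robot

A 6-joint arm with a two-finger parallel gripper is mounted at the origin on the work surface. World frame = base frame: x ahead of the robot, y to its left, z up, the work surface at z = 0. Lengths are in m, angles in rad, forces in N, time in s.
With the tool pointing down it reaches from about 0.3 to 0.85 m from the base axis. Payload 4.2 kg.
Tool frame: the origin (TCP) lies at the very end of the fingers, on their centre line; the grasp point (between the pads) lies 19 mm behind it; z points along the fingers, y is the line along which they close (so a half turn about z gives the same grasp; the last joint's range is limited). The gripper opens to 91 mm and grips with 3 to 60 N. Pads are 32 mm wide; open, the fingers measure 118 mm over their backs; the gripper's body (76 mm by 178 mm) begins 60 mm behind the grasp point.
Start: joints at [1.26, 0.32, 1.565, -0, 1.257, -0.02], TCP at [0.165, 0.551, 0.214] pointing down, gripper open.
Joint ranges: [-3.11, 3.11], [-0.84, 2.01], [0.21, 2.61], [-1.34, 4.49], [0.05, 2.63], [-2.56, 2.56]. Speed limits (rad/s): [2.57, 2.57, 3.14, 3.14, 3.14, 3.14].

## Interface

Orientations are given as a unit quaternion [w, x, y, z].
In Python, from rig import manip, viewer, order gives the robot as it stands. The module is installed in compiled form; this text tells all that it offers.
- The arm moves only by the tool drive_tool, never from a script. Its argument "commands" is text: rows parted by semicolons, each of 7 numbers parted by spaces: the shift along the tool's x, y, z in a scale on which 1.0 is 800 mm, then the turn, a rotation vector about the tool's x, y, z in shares of 90 degrees (1.0 is 90 degrees), then the opening, from 0 (shut) to 1 (fully open). In form: tx ty tz rx ry rz hand; .... A call has 1 to 10 rows; each row is the pose to reach, as a shift and turn from the pose commanded when the call began, along the tool's axes at that moment; what a row does not reach only later rows make up. A row lasts 1/8 s, in which the tool goes at most 62.5 mm and 10.7 degrees, less where a joint would pass 70% of its speed; a pose out of reach is approached as far as the arm can. No shift or turn number may pass 1 either way. A call with a gripper value outside its range is refused whole. The fingers move at their own pace and stop on an object; "force" is the grip in N (left out, the last holds). Time passes only in rows, so rows that repeat a pose let the fingers close. It gives the time, the measured TCP pose, the force, the opening and the grip force at its end, in the units of the state.
- manip.sense(): the state, without advancing time (a new reading comes with each control period).
- viewer.grab_frame(name): name is "scene" or "top"; returns (picture, depth): 480x640x3 uint8, red, green, blue; 480x640 float32, m along the optical axis (not along the pixel's ray), 0 where there is no reading.
- viewer.calibration(name): a dict with "mtx" (3x3 intrinsics, pixels), "extrinsics" (4x4, takes a point from world to camera coordinates). Camera axes: x right, y down, z forward; pixel columns grow to the right and rows downward; lengths in m; the calibration is good to about 2 mm. A picture is of the moment at which its call begins. calibration takes no time and is no camera call.
- order.finish_job(): hands the job in; it is judged then, once.
The state is a dict: "time_s": time; "q": joint angles; "joint_velocities": joint speeds; "tau": joint torques, N m; "ee_pos": TCP position; "ee_rot": TCP orientation; "force": force on the tool from outside, world axes, zero at the start; "moment": the same for the moment, N m; "gripper_width": finger opening in m; "grasp_force": force on a finger pad.
Only numpy, scipy, OpenCV 4.12 (cv2) and the standard library are available. Lean on these libraries where they do the work, as an engineer would, in place of code of your own. Each camera call takes 0.05 s, during which the arm holds its last target. There are 200 camera calls.

## Working session

There is one attempt and no reset: what is moved stays moved. The work goes in short steps, Python scripts to look and compute and a tool call to move; the robot and the scene stay as the last step left them, time stands still between calls to the robot, and variables do not carry over. Pictures are saved under pics/ and viewed, at most 10 in all, crops included, and the job is handed in when it is done.

Besides the shell and the picture viewer there is one more tool, called after "Request:" by a JSON object that holds its "api" and its "payload". drive_tool: Moves the arm, as the interface text tells. Its arguments: {"type":"object","properties":{"commands":{"type":"string"},"force":{"type":"number"}},"required":["commands"]}

```bash
mkdir -p pics; cat > h.py <<'E'
from rig import manip, viewer, order
import numpy as np, cv2
from scipy.spatial.transform import Rotation as R
def grab(n,f=None):
    p,d=viewer.grab_frame(n)
    if f: cv2.imwrite('pics/'+f,p[:,:,::-1])
    return p,d
def cal(n):
    c=viewer.calibration(n); return np.array(c['mtx']),np.array(c['extrinsics'])
def ray(n,u,v,z):
    K,E=cal(n); o=-E[:3,:3].T@E[:3,3]
    d=E[:3,:3].T@np.linalg.solve(K,[u,v,1.]); return o+d*(z-o[2])/d[2]
def cloud(n,d):
    K,E=cal(n); v,u=np.indices(d.shape)
    P=np.stack([(u-K[0,2])/K[0,0]*d,(v-K[1,2])/K[1,1]*d,d],-1)
    return (P-E[:3,3])@E[:3,:3]
E
python3 - <<'E'
from h import *
for n in ('top','scene'):
    p,d=grab(n,n+'0.png'); np.savez(n+'0.npz',p=p,d=d); K,E=cal(n); print(n,K.tolist(),(-E[:3,:3].T@E[:3,3]).round(3),E[:3,:3].round(2).tolist())
s=manip.sense(); print(s)
E
```

```text
top [[511.15864714877375, 0.0, 333.0937702574083], [0.0, 511.15864714877375, 236.84800738510955], [0.0, 0.0, 1.0]] [3.800e-01 1.000e-03 1.449e+00] [[-0.02, -1.0, -0.01], [-0.99, 0.02, -0.13], [0.13, 0.01, -0.99]]
scene [[591.3609140484217, 0.0, 326.244327441727], [0.0, 591.3609140484217, 232.8714915725984], [0.0, 0.0, 1.0]] [1.914 0.125 1.016] [[-0.09, 1.0, 0.02], [0.53, 0.06, -0.85], [-0.84, -0.06, -0.53]]
{'time_s': 0.1, 'q': array([ 1.26002458e+00,  3.20239234e-01,  1.56553772e+00,  2.88465381e-05,
        1.25737484e+00, -2.00025455e-02]), 'joint_velocities': array([ 0.00086629, -0.00273066, -0.00409662,  0.0004899 ,  0.00333257,
       -0.00056793]), 'tau': array([ 7.52436381e-05, -4.13336992e+01, -2.32511955e+01,  7.29545695e-02,
        4.22681461e-02, -5.24919619e-05]), 'ee_pos': array([0.16470494, 0.55045131, 0.21320537]), 'ee_rot': array([-1.41874240e-04,  1.44877349e-01,  9.89449314e-01, -7.66676428e-04]), 'force': array([-0.89763041,  0.63882851, -0.19555585]), 'moment': array([-0.04439608, -0.05055918,  0.00108459]), 'grasp_force': 0.0, 'gripper_width': 0.09127300263428025}
```

View pics/top0.png

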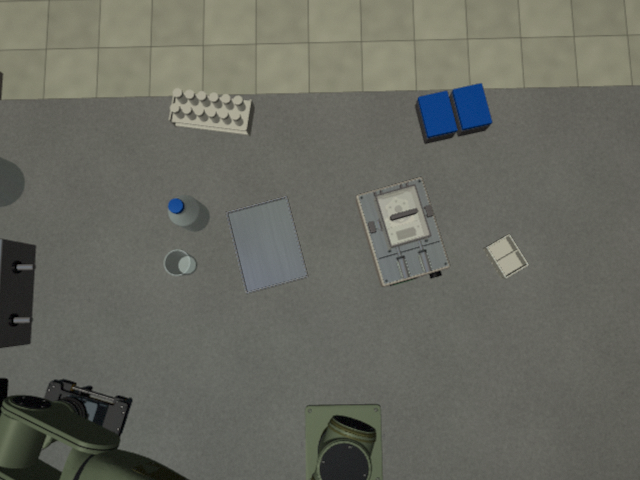

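View pics/scene0.png

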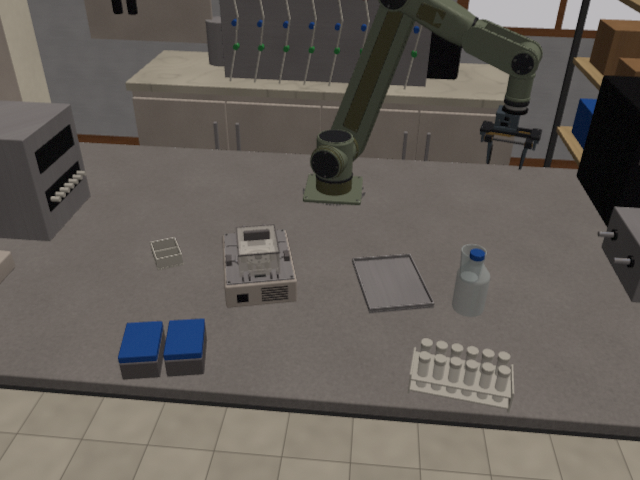

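The top view shows the pump right of centre, with the guard's dark rib near (403,214) and the front towards the robot. The tray is at about (267,245), the bottle and beaker are at far left, and the parts box is at (507,256). The scene view agrees with this.

```bash
python3 - <<'E'
from h import *
z=np.load('top0.npz');p,d=z['p'],z['d'];C=cloud('top',d)
g=p.astype(int)
def rect(m,name,zz,scale=1):
    m=m.astype(np.uint8); m=cv2.morphologyEx(m,cv2.MORPH_CLOSE,np.ones((3,3)))
    cs,_=cv2.findContours(m,cv2.RETR_EXTERNAL,cv2.CHAIN_APPROX_NONE); c=max(cs,key=cv2.contourArea)
    w=np.array([ray('top',u,v,zz)[:2] for u,v in c[:,0]],np.float32)
    r=cv2.minAreaRect(w*1000); print(name,r,cv2.contourArea(c))
box=np.zeros(d.shape,bool); box[165:300,340:465]=1
valid=d>0
print('deck z',np.median(C[box&valid&(C[...,2]>.07)&(C[...,2]<.1)][:,2]))
rect(box&valid&(C[...,2]>.07),'pumpdeck',.085)
tb=np.zeros(d.shape,bool); tb[185:305,215:320]=1
print('tray z',np.percentile(C[tb&valid][:,2],[5,30,50,70,95]), 'valid',(tb&valid).sum()/tb.sum())
print('px tray',g[245,267],'bench',g[330,267],'rib',g[214,403])
blue=g[...,2]-g[...,0]
print(blue[245,267],blue[330,267])
rect(tb&(blue>8),'tray',.012)
# rib
rb=np.zeros(d.shape,bool); rb[200:228,380:428]=1
print('rib z',C[214,403],C[213,405])
for n,zz in (('ribheight',.183),):
    m=rb&valid&(C[...,2]>.165); rect(m,n,zz); print(m.sum(), np.median(C[m],0))
m=rb&(g.sum(2)<240); rect(m,'ribdark',.183)
cv2.imwrite('pics/c0.png',cv2.resize(np.hstack([p[165:295,340:465],p[180:310,205:330]])[:,:,::-1],None,fx=3.2,fy=3.2,interpolation=cv2.INTER_CUBIC))
E
```

```text
deck z 0.08492104073950715
pumpdeck ((567.5899047851562, -170.8656005859375), (259.73492431640625, 189.36375427246094), 14.928634643554688) 6548.0
tray z [-0.00387414  0.00024047  0.00227216  0.00435835  0.01016422] valid 0.9957936507936508
px tray [113 119 121] bench [101 102  97] rib [85 83 80]
8 -4
tray ((503.12921142578125, 195.85543823242188), (144.38551330566406, 176.4590606689453), 14.28848648071289) 1968.5
rib z [ 0.59563945 -0.16087037  0.1844402 ] [ 0.59794651 -0.16585627  0.18519228]
ribheight ((596.9260864257812, -163.5784912109375), (13.89119815826416, 70.84537506103516), 14.963528633117676) 123.0
153 [ 0.59757801 -0.16393268  0.18234861]
ribdark ((594.8145141601562, -161.75160217285156), (11.447997093200684, 69.15496063232422), 14.963177680969238) 93.0
```

View pics/c0.png

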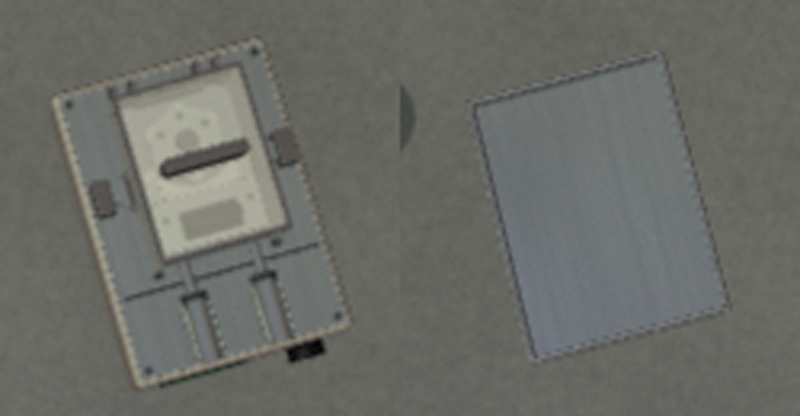

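Pump pose: centre (0.568, -0.171), yaw 14.9°. The rib position agrees with that. Next I get the tray centre from its rim corners and the first move.

```bash
cat >> h.py <<'E'
def to(pos,yaw,start=None):
    "shift/turn in tool axes to a tool-down pose whose y axis has world yaw (deg)"
    s=manip.sense(); w=s['ee_rot']; r=R.from_quat([w[1],w[2],w[3],w[0]])
    a=np.radians(yaw); y=np.array([np.cos(a),np.sin(a),0]); z=np.array([0,0,-1.]); x=np.cross(y,z)
    t=R.from_matrix(np.stack([x,y,z],1))
    sh=r.inv().apply(np.array(pos)-s['ee_pos'])*1000; rv=np.degrees((r.inv()*t).as_rotvec())
    print('shift',sh.round(1),'turn',rv.round(2),'| t',round(s['time_s'],2),'ee',s['ee_pos'].round(4),'F',s['force'].round(1),'w',round(s['gripper_width'],4),'g',round(s['grasp_force'],1))
E
python3 - <<'E'
from h import *
c=np.array([ray('top',u,v,.016)[:2] for u,v in [(227.5,212.2),(286.3,196.6),(308.1,276.3),(247.2,292.5)]])*1000
print(c.round(0),cv2.minAreaRect(c.astype(np.float32)),c.mean(0))
to([.597,-.1635,.26],14.93)
E
```

```text
[[640. 317.]
 [681. 149.]
 [453.  89.]
 [411. 260.]] ((546.2041015625, 202.88113403320312), (236.28855895996094, 175.83250427246094), 14.022579193115234) [546.15450911 203.53466967]
shift [-618.8 -560.1  -46. ] turn [-8.000e-02  4.000e-02  5.841e+01] | t 0.1 ee [0.1647 0.5505 0.2132] F [-0.9  0.6 -0.2] w 0.0913 g 0.0
```

The rows are not in the units I measure in: shifts go in shares of 800 mm and turns go in shares of 90 degrees. I convert before sending: -619 mm / 800 = -0.7738, -560 mm / 800 = -0.7, 58.4 degrees / 90 = 0.6489.

Request:
{"api": "drive_tool", "payload": {"commands": "-0.0625 -0.05 -0.0575 0 0 0 1; -0.7738 -0.7 -0.0575 0 0 0.6489 1; -0.7738 -0.7 -0.0575 0 0 0.6489 1; -0.7738 -0.7 -0.0575 0 0 0.6489 1; -0.7738 -0.7 -0.0575 0 0 0.6489 1; -0.7738 -0.7 -0.0575 0 0 0.6489 1; -0.7738 -0.7 -0.0575 0 0 0.6489 1; -0.7738 -0.7 -0.0575 0 0 0.6489 1; -0.7738 -0.7 -0.0575 0 0 0.6489 1; -0.7738 -0.7 -0.0575 0 0 0.6489 1", "force": 45}}

```text
time_s: 1.35
ee_pos: [0.4838, 0.025, 0.2571]
ee_rot: [-0.0, 0.609, 0.793, 0.0]
force: [1.0, 1.4, 0.4]
gripper_width: 0.0915
grasp_force: 0.0
```

```bash
python3 -c "
from h import *
to([.597,-.1635,.26],14.93)"
```

```text
shift [-211.2   60.8   -3. ] turn [-0.   -0.03 -0.01] | t 1.35 ee [0.4838 0.025  0.2571] F [1.  1.4 0.4] w 0.0915 g 0.0
```

Converted, -208 mm / 800 = -0.26, 60 mm / 800 = 0.075.

Request:
{"api": "drive_tool", "payload": {"commands": "-0.26 0.075 0 0 0 0 1; -0.26 0.075 0 0 0 0 1; -0.26 0.075 0 0 0 0 1; -0.26 0.075 0 0 0 0 1; -0.26 0.075 0 0 0 0 1; -0.26 0.075 0 0 0 0 1; -0.26 0.075 0 0 0 0 1"}}

```text
time_s: 2.22
ee_pos: [0.5943, -0.1574, 0.2575]
ee_rot: [-0.0, 0.609, 0.793, 0.0]
force: [0.3, -0.3, -0.6]
gripper_width: 0.0915
grasp_force: 0.0
```

```bash
python3 -c "
from h import *
grab('scene','s1.png')
to([.597,-.1635,.158],14.93)"
```

```text
shift [-6.5  0.9 99.6] turn [ 0.01 -0.01  0.09] | t 2.27 ee [ 0.5944 -0.1574  0.2576] F [-0.8 -0.3  0. ] w 0.0914 g 0.0
```

Converted, 97 mm / 800 = 0.1213, 90 mm / 800 = 0.1125.

Request:
{"api": "drive_tool", "payload": {"commands": "-0.0075 0.0013 0.05 0 0 0 1; -0.0075 0.0013 0.0875 0 0 0 1; -0.0075 0.0013 0.1125 0 0 0 1; -0.0075 0.0013 0.1213 0 0 0 1; -0.0075 0.0013 0.1213 0 0 0 1; -0.0075 0.0013 0.1213 0 0 0 1"}}

```text
time_s: 3.02
ee_pos: [0.598, -0.1641, 0.1615]
ee_rot: [0.001, 0.609, 0.793, 0.0]
force: [0.5, 0.3, 0.7]
gripper_width: 0.0913
grasp_force: 0.0
```

```bash
python3 -c "
from h import *
p,d=grab('scene')
cv2.imwrite('pics/s2.png',cv2.resize(p[190:310,180:330,::-1],None,fx=5,fy=5,interpolation=cv2.INTER_CUBIC))
to([.597,-.1635,.158],14.93)"
```

```text
shift [ 0.9 -0.8  3.5] turn [0.12 0.06 0.02] | t 3.08 ee [ 0.598  -0.1642  0.1615] F [-0.   0.9 -0.2] w 0.0914 g 0.0
```

View pics/s2.png

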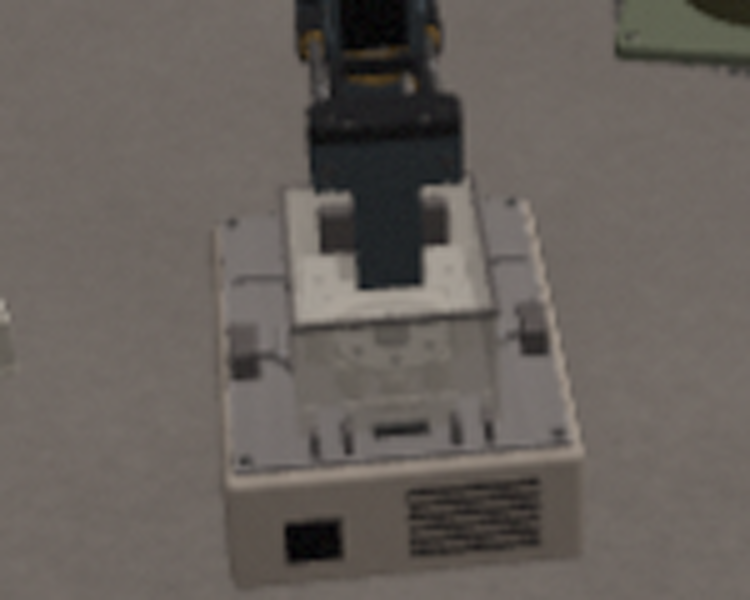

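The near finger is in front of the rib and roughly centred on it (crop about (390,240)). I'll go down 2 mm and close.

Converted, 2 mm / 800 = 0.0025, -1 mm / 800 = -0.0013.

Request:
{"api": "drive_tool", "payload": {"commands": "0 -0.0013 0.0025 0 0 0 1; 0 -0.0013 0.0025 0 0 0 0; 0 -0.0013 0.0025 0 0 0 0; 0 -0.0013 0.0025 0 0 0 0; 0 -0.0013 0.0025 0 0 0 0; 0 -0.0013 0.0025 0 0 0 0; 0 -0.0013 0.0025 0 0 0 0; 0 -0.0013 0.0025 0 0 0 0", "force": 45}}

```text
time_s: 4.08
ee_pos: [0.5964, -0.1644, 0.1582]
ee_rot: [-0.0, 0.609, 0.793, 0.0]
force: [-0.2, -0.4, -0.1]
gripper_width: 0.0242
grasp_force: 0.0
```

Request:
{"api": "drive_tool", "payload": {"commands": "0 0 0 0 0 0 0; 0 0 0 0 0 0 0; 0 0 0 0 0 0 0; 0 0 0 0 0 0 0"}}

```text
time_s: 4.58
ee_pos: [0.5967, -0.1643, 0.1583]
ee_rot: [0.0, 0.609, 0.793, 0.0]
force: [1.0, -0.3, -0.7]
gripper_width: 0.0119
grasp_force: 45.0
```

Gripped. I'll pull up slowly and straight.

Converted, -105 mm / 800 = -0.1313, -95 mm / 800 = -0.1188.

Request:
{"api": "drive_tool", "payload": {"commands": "0 0 -0.005 0 0 0 0; 0 0 -0.01 0 0 0 0; 0 0 -0.015 0 0 0 0; 0 0 -0.0225 0 0 0 0; 0 0 -0.035 0 0 0 0; 0 0 -0.05 0 0 0 0; 0 0 -0.0688 0 0 0 0; 0 0 -0.0938 0 0 0 0; 0 0 -0.1188 0 0 0 0; 0 0 -0.1313 0 0 0 0"}}

```text
time_s: 5.82
ee_pos: [0.5969, -0.1646, 0.2653]
ee_rot: [0.001, 0.609, 0.793, 0.001]
force: [0.2, 0.2, -1.6]
gripper_width: 0.0116
grasp_force: 45.0
```

```bash
python3 - <<'E'
from h import *
p,d=grab('top')
q,e=grab('scene')
cv2.imwrite('pics/s3.png',cv2.resize(np.hstack([q[130:310,180:340],p[130:310,330:490]])[:,:,::-1],None,fx=2.5,fy=2.5,interpolation=cv2.INTER_CUBIC))
s=manip.sense(); print(s['moment'].round(2))
to([.546,.203,.28],14.3)
E
```

```text
[-0.06  0.02 -0.  ]
shift [368.2  45.6 -15.6] turn [0.14 0.08 0.64] | t 5.92 ee [ 0.5969 -0.1646  0.2648] F [ 0.7  0.1 -1.5] w 0.0119 g 45.0
```

View pics/s3.png

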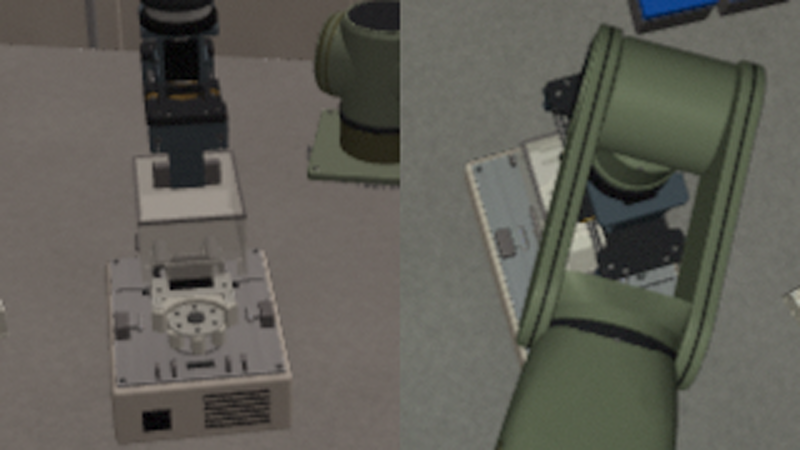

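The guard is off both catches and hangs level at the gripper. The rotor and shoe grip are bare. I'll carry it to the tray.

Converted, 368 mm / 800 = 0.46, 362 mm / 800 = 0.4525, 0.6 degrees / 90 = 0.0067.

Request:
{"api": "drive_tool", "payload": {"commands": "0.0188 0.0025 -0.0188 0 0 0 0; 0.0625 0.0075 -0.0188 0 0 0 0; 0.125 0.015 -0.0188 0 0 0 0; 0.1875 0.0225 -0.0188 0 0 0 0; 0.25 0.0313 -0.0188 0 0 0 0; 0.3125 0.0388 -0.0188 0 0 0 0; 0.375 0.0463 -0.0188 0 0 0 0; 0.425 0.0525 -0.0188 0 0 0.0067 0; 0.4525 0.0563 -0.0125 0 0 0.0067 0; 0.46 0.0563 -0.0063 0 0 0.0067 0"}}

```text
time_s: 7.18
ee_pos: [0.5441, 0.2046, 0.2682]
ee_rot: [-0.0, 0.612, 0.791, -0.0]
force: [0.9, -0.9, -2.1]
gripper_width: 0.0122
grasp_force: 45.0
```

```bash
python3 -c "
from h import *
to([.546,.203,.083],14.3)"
```

```text
shift [ -2.1   1.6 185.1] turn [-0.03 -0.02  0.19] | t 7.17 ee [0.5441 0.2046 0.2682] F [ 0.9 -0.9 -2.1] w 0.0122 g 45.0
```

Converted, 183 mm / 800 = 0.2288, 178 mm / 800 = 0.2225.

Request:
{"api": "drive_tool", "payload": {"commands": "0 0.0013 0.0313 0 0 0 0; 0 0.0013 0.075 0 0 0 0; 0 0.0013 0.1188 0 0 0 0; 0 0.0013 0.1563 0 0 0 0; 0 0.0013 0.1875 0 0 0 0; 0 0.0013 0.21 0 0 0 0; 0 0.0013 0.2225 0 0 0 0; 0 0.0013 0.2288 0 0 0 0; 0 0.0013 0.2288 0 0 0 0"}}

```text
time_s: 8.3
ee_pos: [0.5461, 0.2029, 0.0855]
ee_rot: [0.0, 0.613, 0.79, 0.0]
force: [-0.3, 0.1, -1.3]
gripper_width: 0.0117
grasp_force: 45.0
```

```bash
python3 - <<'E'
from h import *
q,e=grab('scene')
cv2.imwrite('pics/s4.png',cv2.resize(q[170:330,320:500,::-1],None,fx=3.5,fy=3.5,interpolation=cv2.INTER_CUBIC))
to([.546,.203,.0773],14.3)
E
```

```text
shift [ 0.  -0.4  8.5] turn [ 0.06 -0.01  0.03] | t 8.35 ee [0.5463 0.2031 0.0858] F [ 0.8 -0.  -0.6] w 0.0123 g 45.0
```

View pics/s4.png

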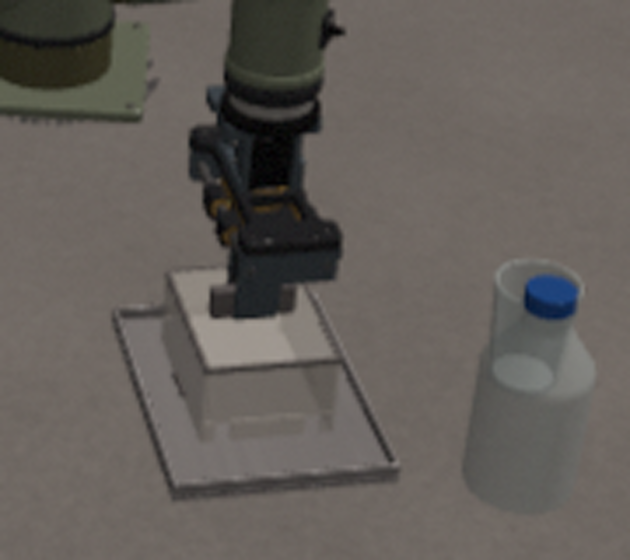

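The guard is upright inside the tray outline, hovering about 8 mm over the floor with even margins. I'll lower it gently onto the floor.

Converted, 7.5 mm / 800 = 0.0094, 7 mm / 800 = 0.0088.

Request:
{"api": "drive_tool", "payload": {"commands": "0 0 0.0025 0 0 0 0; 0 0 0.005 0 0 0 0; 0 0 0.0075 0 0 0 0; 0 0 0.0088 0 0 0 0; 0 0 0.0094 0 0 0 0; 0 0 0.0094 0 0 0 0"}}

```text
time_s: 9.1
ee_pos: [0.546, 0.203, 0.0777]
ee_rot: [-0.0, 0.613, 0.79, 0.0]
force: [-0.5, -0.3, -1.5]
gripper_width: 0.0114
grasp_force: 45.0
```

Converted, 1 mm / 800 = 0.0013, 0.5 mm / 800 = 0.0006.

Request:
{"api": "drive_tool", "payload": {"commands": "0 0 0.0006 0 0 0 0; 0 0 0.0013 0 0 0 0; 0 0 0.0013 0 0 0 0; 0 0 0.0013 0 0 0 0"}}

```text
time_s: 9.6
ee_pos: [0.5461, 0.203, 0.0771]
ee_rot: [0.0, 0.613, 0.79, 0.0]
force: [-1.2, -1.1, 2.5]
gripper_width: 0.0116
grasp_force: 45.0
```

It has touched down, so I'll release and rise.

Request:
{"api": "drive_tool", "payload": {"commands": "0 0 0 0 0 0 0.1; 0 0 0 0 0 0 0.3; 0 0 0 0 0 0 0.5; 0 0 0 0 0 0 0.5; 0 0 0 0 0 0 0.5; 0 0 0 0 0 0 0.5"}}

```text
time_s: 10.35
ee_pos: [0.546, 0.203, 0.0767]
ee_rot: [-0.0, 0.613, 0.79, 0.0]
force: [-0.5, 0.4, 0.4]
gripper_width: 0.0457
grasp_force: 0.0
```

Converted, -180 mm / 800 = -0.225, -150 mm / 800 = -0.1875.

Request:
{"api": "drive_tool", "payload": {"commands": "0 0 -0.0188 0 0 0 0.5; 0 0 -0.0625 0 0 0 0.5; 0 0 -0.125 0 0 0 0.5; 0 0 -0.1875 0 0 0 0.5; 0 0 -0.225 0 0 0 0.5; -0.0625 0 -0.225 0 0 0 0.5; -0.1375 0 -0.225 0 0 0 0.5; -0.1875 0 -0.225 0 0 0 0.5; -0.1875 0 -0.225 0 0 0 0.5"}}

```text
time_s: 11.48
ee_pos: [0.5836, 0.0552, 0.2578]
ee_rot: [0.001, 0.615, 0.789, 0.0]
force: [0.5, 1.5, -0.3]
gripper_width: 0.0457
grasp_force: 0.0
```

```bash
python3 - <<'E'
from h import *
p,d=grab('top')
q,e=grab('scene'); np.savez('b.npz',p=p,d=d,q=q,e=e)
a=cv2.resize(p[160:300,340:480],None,fx=2.85,fy=2.85,interpolation=cv2.INTER_CUBIC)
b=cv2.resize(q[190:330,300:440],None,fx=2.85,fy=2.85,interpolation=cv2.INTER_CUBIC)
cv2.imwrite('pics/s5.png',np.hstack([a,b])[:,:,::-1])
to([.546,.0,.25],14.9)
E
```

```text
shift [-46.9 -50.2   7.4] turn [ 0.06 -0.04 -0.61] | t 11.57 ee [0.5831 0.0578 0.2575] F [ 0.1  0.6 -0.5] w 0.0454 g 0.0
```

View pics/s5.png

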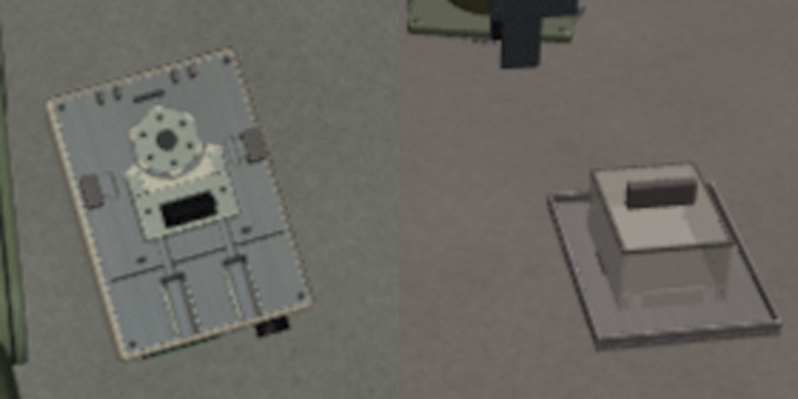

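The guard stands upright in the tray. On the pump, the black shoe grip is at crop (189,208) and the engraved line runs from (110,280) to (283,233). I'll measure the grip and the line.

```bash
python3 - <<'E'
from h import *
z=np.load('b.npz');p,d=z['p'],z['d'];C=cloud('top',d)
c=np.array([.5676,-.1709]);a=np.radians(14.93);M=np.array([[np.cos(a),np.sin(a)],[-np.sin(a),np.cos(a)]])
g=p.astype(int).sum(2)
def pf(u,v,zz): return M@(ray('top',u,v,zz)[:2]-c)*1000
r=np.zeros(g.shape,bool); r[225:242,393:420]=1
m=(r&(g<110)).astype(np.uint8); vs,us=np.nonzero(m); print('grip px',len(us),us.min(),us.max(),vs.min(),vs.max())
w=np.array([ray('top',u,v,.147)[:2] for u,v in zip(us,vs)],np.float32)
rc=cv2.minAreaRect(w*1000); print(rc)
print('grip centroid pump frame',(M@(w.mean(0)-c)*1000).round(1))
mm=r&(C[...,2]>.135); print('depth grip',mm.sum(),(M@(C[mm].mean(0)[:2]-c)*1000).round(1),C[mm][:,2].max())
# line: darkest pixel per column outside of rails
for u in list(range(380,395))+list(range(425,440)):
    pass
pts=[]
xs=np.linspace(-60,0,241)
K,E=cal('top')
for y in (-70,-60,-50,0,10,-10,50,60,70):
    prof=[]
    for x in xs:
        P=np.array([*(c+M.T@np.array([x,y])/1000),.085]); q=K@(E[:3,:3]@P+E[:3,3]); q/=q[2]
        prof.append(cv2.getRectSubPix(g.astype(np.float32),(1,1),(float(q[0]),float(q[1])))[0,0])
    prof=np.array(prof); b=np.median(prof)-prof; b[b<0.4*b.max()]=0; i=b.argmax(); sl=slice(max(0,i-12),i+13)
    print(y,'line x',round((xs[sl]*b[sl]).sum()/b[sl].sum(),1),round(b.max()))
E
```

```text
grip px 132 397 414 228 238
((552.2078247070312, -171.20401000976562), (18.743370056152344, 46.36280822753906), 14.914535522460938)
grip centroid pump frame [-14.8   4.1]
depth grip 87 [-16.8   4.3] 1.448595207312688
-70 line x -53.2 102
-60 line x -53.2 99
-50 line x -42.2 143
0 line x -13.8 273
10 line x -15.5 272
-10 line x -15.5 274
50 line x -42.8 176
60 line x -53.8 124
70 line x -53.8 122
```

```bash
cat >> h.py <<'E'
c=np.array([.5676,-.1709]);a=np.radians(14.93);M=np.array([[np.cos(a),np.sin(a)],[-np.sin(a),np.cos(a)]])
def world(x,y,z): return [*(c+M.T@np.array([x,y])/1000),z]
def pumpxy(): print('ee in pump frame',(M@(manip.sense()['ee_pos'][:2]-c)*1000).round(2))
E
python3 -c "
from h import *
to(world(-13.5,2,.19),14.93)"
```

```text
shift [-216.   -85.    67.3] turn [ 0.06 -0.04 -0.64] | t 11.57 ee [0.5831 0.0578 0.2575] F [ 0.1  0.6 -0.5] w 0.0454 g 0.0
```

Converted, -216 mm / 800 = -0.27, -100 mm / 800 = -0.125, -0.6 degrees / 90 = -0.0067.

Request:
{"api": "drive_tool", "payload": {"commands": "-0.0625 -0.025 0 0 0 -0.0067 0.5; -0.125 -0.05 0.0063 0 0 -0.0067 0.5; -0.1875 -0.075 0.0313 0 0 -0.0067 0.5; -0.25 -0.1 0.0625 0 0 -0.0067 0.5; -0.27 -0.1063 0.0838 0 0 -0.0067 0.5; -0.27 -0.1063 0.0838 0 0 -0.0067 0.5; -0.27 -0.1063 0.0838 0 0 -0.0067 0.5"}}

```text
time_s: 12.45
ee_pos: [0.5552, -0.1709, 0.1907]
ee_rot: [0.0, 0.608, 0.794, 0.001]
force: [0.3, -0.3, 0.2]
gripper_width: 0.0457
grasp_force: 0.0
```

```bash
python3 -c "
from h import *
pumpxy();to(world(-13.5,2,.121),14.93)"
```

```text
ee in pump frame [-12.01   3.16]
shift [-1.2 -1.6 69.7] turn [ 0.1  -0.    0.11] | t 12.45 ee [ 0.5552 -0.1709  0.1907] F [ 0.3 -0.3  0.2] w 0.0457 g 0.0
```

Converted, 69 mm / 800 = 0.0863, 62 mm / 800 = 0.0775.

Request:
{"api": "drive_tool", "payload": {"commands": "-0.0013 -0.0019 0.025 0 0 0 0.5; -0.0013 -0.0019 0.0563 0 0 0 0.5; -0.0013 -0.0019 0.0775 0 0 0 0.5; -0.0013 -0.0019 0.0863 0 0 0 0.5; -0.0013 -0.0019 0.0863 0 0 0 0.5; -0.0013 -0.0019 0.0863 0 0 0 0.5"}}

```text
time_s: 13.2
ee_pos: [0.5539, -0.1738, 0.1218]
ee_rot: [0.001, 0.609, 0.793, 0.0]
force: [-0.4, 0.7, -0.4]
gripper_width: 0.0461
grasp_force: 0.0
```

```bash
python3 -c "
from h import *
pumpxy();to(world(-13.5,2,.121),14.93)"
```

```text
ee in pump frame [-13.97   0.76]
shift [1.2 0.5 0.8] turn [0.11 0.06 0.04] | t 13.2 ee [ 0.5539 -0.1738  0.1218] F [-0.4  0.7 -0.4] w 0.0461 g 0.0
```

Free of contact and in position. Closing now.

Request:
{"api": "drive_tool", "payload": {"commands": "0 0 0 0 0 0 0; 0 0 0 0 0 0 0; 0 0 0 0 0 0 0; 0 0 0 0 0 0 0; 0 0 0 0 0 0 0; 0 0 0 0 0 0 0; 0 0 0 0 0 0 0", "force": 40}}

```text
time_s: 14.08
ee_pos: [0.5536, -0.1739, 0.1208]
ee_rot: [0.0, 0.609, 0.793, 0.0]
force: [4.7, 1.2, -0.7]
gripper_width: 0.0123
grasp_force: 40.0
```

```bash
python3 -c "
from h import *
pumpxy();to(world(-13.5,2,.121),14.93)"
```

```text
ee in pump frame [-14.29   0.68]
shift [ 1.3  0.8 -0.2] turn [0.06 0.01 0.01] | t 14.07 ee [ 0.5536 -0.1739  0.1208] F [ 4.7  1.2 -0.7] w 0.0123 g 40.0
```

Converted, -24 mm / 800 = -0.03, -22 mm / 800 = -0.0275.

Request:
{"api": "drive_tool", "payload": {"commands": "0 -0.0038 0 0 0 0 0; 0 -0.0088 0 0 0 0 0; 0 -0.0138 0 0 0 0 0; 0 -0.0188 0 0 0 0 0; 0 -0.0238 0 0 0 0 0; 0 -0.0275 0 0 0 0 0; 0 -0.03 0 0 0 0 0; 0 -0.03 0 0 0 0 0; 0 -0.03 0 0 0 0 0; 0 -0.03 0 0 0 0 0", "force": 45}}

```text
time_s: 15.32
ee_pos: [0.5309, -0.18, 0.1208]
ee_rot: [0.001, 0.609, 0.793, 0.001]
force: [6.4, 2.4, -3.0]
gripper_width: 0.0119
grasp_force: 45.0
```

```bash
python3 - <<'E'
from h import *
p,d=grab('top'); q,e=grab('scene'); np.savez('f.npz',p=p,q=q)
a=cv2.resize(p[170:300,340:470],None,fx=3.07,fy=3.07,interpolation=cv2.INTER_CUBIC)
b=cv2.resize(q[210:310,210:310],None,fx=4,fy=4,interpolation=cv2.INTER_CUBIC)[:399,:400]
cv2.imwrite('pics/s6.png',np.hstack([a[:399],b])[:,:,::-1])
pumpxy();to(world(-38.5,0.7,.121),14.93)
E
```

```text
ee in pump frame [-37.84   0.65]
shift [ 0.1 -0.7 -0.2] turn [ 0.15  0.02 -0.01] | t 15.43 ee [ 0.5309 -0.18    0.1208] F [ 6.6  2.7 -2.8] w 0.0119 g 45.0
```

View pics/s6.png

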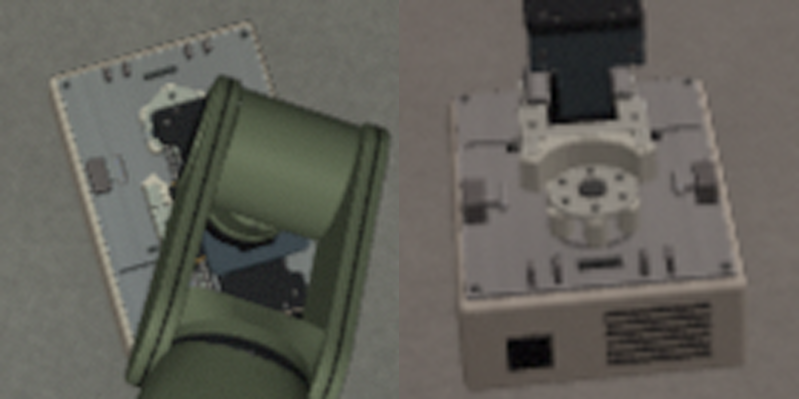

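The top view shows the +y side of the shoe, with its front corner near crop (165,240), just behind the line end at (150,258). The scene view shows the shoe clear of the rotor. I'll measure its travel from brightness profiles before and after.

```bash
python3 - <<'E'
from h import *
B=np.load('b.npz');F=np.load('f.npz')
xs=np.arange(-75,45,.5)
def prof(im,n,y,z):
    K,E=cal(n); P=np.array([world(x,y,z) for x in xs]); q=(E[:3,:3]@P.T+E[:3,3:]); q=K@q; q=q[:2]/q[2]
    return cv2.remap(im.astype(np.float32).mean(2),q[0].astype(np.float32)[None],q[1].astype(np.float32)[None],cv2.INTER_LINEAR)[0]
for n,k,ys in (('top','p',(34,37,40,43)),('scene','q',(-41,-37,-33,33,37,41))):
    for y in ys:
        b=prof(B[k],n,y,.115);f=prof(F[k],n,y,.115)
        # before window [-40,10] moved by s
        w=(xs>-38)&(xs<8) if n=='top' else (xs>-15)&(xs<22)
        i=np.nonzero(w)[0]; r=[(np.corrcoef(b[i],f[i-int(s*2)])[0,1],s) for s in np.arange(10,34,.5) if i[0]-int(s*2)>=0]
        print(n,y,[(round(a,2),s) for a,s in sorted(r)[::-1][:3]])
        if n=='top' and y in(40,): print(b[::4].round().astype(int),f[::4].round().astype(int))
E
```

```text
top 34 [(np.float64(0.76), np.float64(31.0)), (np.float64(0.76), np.float64(31.5)), (np.float64(0.75), np.float64(30.5))]
top 37 [(np.float64(0.67), np.float64(33.5)), (np.float64(0.63), np.float64(33.0)), (np.float64(0.58), np.float64(32.5))]
top 40 [(np.float64(0.87), np.float64(10.0)), (np.float64(0.85), np.float64(10.5)), (np.float64(0.83), np.float64(11.0))]
[ 94  83  66  55  69  90 112 116 111  96  80 100 117 117 118 118 119 119
 119 117 115 110 102 109 133 143 144 146 146 145 145 146 143 142 139 136
 134 137 141 145 145 145 142 131 115 120 142 141 141 143 145 145 146 148
 156 165 167 154 133 122] [ 48  49  50  57  64  68  73  75  76  77  72  67  61  55  52  49  47  49
  56  70  88 105 121 131 134 137 144 149 147 146 142 136 119 133 144 144
 144 146 148 147 147 153 162 172 171 155 135 125 121 121 121 121 122 122
 121 121 121 120 120 120]
top 43 [(np.float64(0.82), np.float64(10.5)), (np.float64(0.82), np.float64(10.0)), (np.float64(0.81), np.float64(11.0))]
scene -41 [(np.float64(0.71), np.float64(25.0)), (np.float64(0.7), np.float64(25.5)), (np.float64(0.7), np.float64(24.5))]
scene -37 [(np.float64(0.99), np.float64(25.0)), (np.float64(0.99), np.float64(25.5)), (np.float64(0.99), np.float64(24.5))]
scene -33 [(np.float64(0.68), np.float64(25.5)), (np.float64(0.68), np.float64(25.0)), (np.float64(0.67), np.float64(26.0))]
scene 33 [(np.float64(0.98), np.float64(26.5)), (np.float64(0.98), np.float64(26.0)), (np.float64(0.96), np.float64(27.0))]
scene 37 [(np.float64(0.98), np.float64(25.5)), (np.float64(0.98), np.float64(25.0)), (np.float64(0.97), np.float64(26.0))]
scene 41 [(np.float64(0.8), np.float64(32.5)), (np.float64(0.79), np.float64(32.0)), (np.float64(0.79), np.float64(33.0))]
```

The travel reads 24.3 mm from the arm, 24.4 mm from the top view and 25.2 mm from the scene view. I'll trim by 0.4 mm and hold.

Converted, -0.4 mm / 800 = -0.0005.

Request:
{"api": "drive_tool", "payload": {"commands": "0 -0.0005 0 0 0 0 0; 0 -0.0005 0 0 0 0 0; 0 -0.0005 0 0 0 0 0; 0 -0.0005 0 0 0 0 0; 0 -0.0005 0 0 0 0 0; 0 -0.0005 0 0 0 0 0"}}

```text
time_s: 16.18
ee_pos: [0.5307, -0.18, 0.1208]
ee_rot: [0.001, 0.609, 0.793, 0.001]
force: [7.8, 2.3, -2.9]
gripper_width: 0.0119
grasp_force: 45.0
```

```bash
python3 -c "
from h import *
pumpxy();to(world(-38.5,0.7,.121),14.93)
for i in range(4):
    grab('scene'); print((M@manip.sense()['force'][:2]).round(1))
pumpxy(); print(order.finish_job())"
```

```text
ee in pump frame [-37.97   0.68]
shift [ 0.  -0.5 -0.2] turn [ 0.18  0.02 -0.01] | t 16.18 ee [ 0.5307 -0.18    0.1208] F [ 7.8  2.3 -2.9] w 0.0119 g 45.0
[8.7 0.6]
[8.5 0.8]
[8.  0.3]
[8.  0.9]
ee in pump frame [-37.97   0.68]
the job is handed in; nothing more can be done
None
```

The job is handed in: the guard stands upright in the tray, and the arm is still holding the shoe on the engraved line, to within about 1 mm by my measurements (pull about 8 N, as expected there).

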